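# Wipe a row of sample lids shut

## Task

The four flip lids on the sample carrier have been left ajar. Run the fingertips lightly along the row from the orange end, wiping each lid fully shut in turn, then move clear. Do not lift or shift the carrier, and leave the two loose cups and the jar as they stand.

Things in the scene. Friction and masses are not known exactly. Their poses are not given: they have to be found in the camera images.
- carrier: Sample carrier, 1.3 kg, resting on the deck in a low fixed steel locating frame (lift-out, 1 mm play): black base 60 mm wide (x), 14 mm thick, from y = -142 to +130 mm; orange index block 30 mm high at its -y end. Origin: on the deck under the middle of the row; z up. Four fixed cups 44 mm across, rims 50 mm above the deck, in a row at x = 0, y = -93, -31, +31, +93 mm. Each has a blue flip lid hinged on its -y (orange end) side.
- cup_a: loose empty aluminium cup, 52 mm across, 36 mm high, standing open on the deck beside the carrier; origin at the centre of its underside
- cup_b: a second loose aluminium cup just like cup_a
- jar: closed amber glass jar with a white cap, 44 mm across, 58 mm high, standing beside the carrier; origin at the centre of its underside
- lid1 (a joint): angle (rad) of the blue lid of cup 1 counted from the orange end: 0 = shut, 1.5 = limit, starts 0.35 to 0.9 open. Disc 45 mm across, 4 mm thick; hinge line along carrier x at y = -118 mm, 49 mm above the deck; opening raises its +y edge. Stiff hinge: stays at any angle, about 0.2 N at the tab moves it. Shut, it lies level on the rim (hard stop), its top 54 mm above the deck.
- lid1_tab (a point): outer end of the thumb tab on the free edge of lid 1, on its top face, 55 mm from the hinge line; tab 14 mm wide. Shut, this point is at carrier y = -63 mm, 54 mm above the deck. A fingertip run along the row from the orange end, 1 to 3 mm above that height, meets each lid's sloping top from its hinge side and wipes it shut; lower, it bears hard on the rim.
- lid2 (a joint): angle (rad) of the blue lid of cup 2 counted from the orange end: 0 = shut, 1.5 = limit, starts 0.35 to 0.9 open. Disc 45 mm across, 4 mm thick; hinge line along carrier x at y = -56 mm, 49 mm above the deck; opening raises its +y edge. Stiff hinge: stays at any angle, about 0.2 N at the tab moves it. Shut, it lies level on the rim (hard stop), its top 54 mm above the deck.
- lid2_tab (a point): outer end of the thumb tab on the free edge of lid 2, on its top face, 55 mm from the hinge line; tab 14 mm wide. Shut, this point is at carrier y = -1 mm, 54 mm above the deck. A fingertip run along the row from the orange end, 1 to 3 mm above that height, meets each lid's sloping top from its hinge side and wipes it shut; lower, it bears hard on the rim.
- lid3 (a joint): angle (rad) of the blue lid of cup 3 counted from the orange end: 0 = shut, 1.5 = limit, starts 0.35 to 0.9 open. Disc 45 mm across, 4 mm thick; hinge line along carrier x at y = +6 mm, 49 mm above the deck; opening raises its +y edge. Stiff hinge: stays at any angle, about 0.2 N at the tab moves it. Shut, it lies level on the rim (hard stop), its top 54 mm above the deck.
- lid3_tab (a point): outer end of the thumb tab on the free edge of lid 3, on its top face, 55 mm from the hinge line; tab 14 mm wide. Shut, this point is at carrier y = +61 mm, 54 mm above the deck. A fingertip run along the row from the orange end, 1 to 3 mm above that height, meets each lid's sloping top from its hinge side and wipes it shut; lower, it bears hard on the rim.
- lid4 (a joint): angle (rad) of the blue lid of cup 4 counted from the orange end: 0 = shut, 1.5 = limit, starts 0.35 to 0.9 open. Disc 45 mm across, 4 mm thick; hinge line along carrier x at y = +68 mm, 49 mm above the deck; opening raises its +y edge. Stiff hinge: stays at any angle, about 0.2 N at the tab moves it. Shut, it lies level on the rim (hard stop), its top 54 mm above the deck.
- lid4_tab (a point): outer end of the thumb tab on the free edge of lid 4, on its top face, 55 mm from the hinge line; tab 14 mm wide. Shut, this point is at carrier y = +123 mm, 54 mm above the deck. A fingertip run along the row from the orange end, 1 to 3 mm above that height, meets each lid's sloping top from its hinge side and wipes it shut; lower, it bears hard on the rim.
Things that resemble listed ones, but are neither listed nor needed, are in the scene too. What is shaped like the jar but red is not meant.

How it is judged:
On the way, in this order (a step that is already met when the one before it is completed fails the run):
1. lid 1 from the orange end is wiped shut (within 0.08 rad) (value of joint lid1 below 0.08 rad), for 0.1 s.
2. lid 2 from the orange end is wiped shut (within 0.08 rad) (value of joint lid2 below 0.08 rad), for 0.1 s.
3. lid 3 from the orange end is wiped shut (within 0.08 rad) (value of joint lid3 below 0.08 rad), for 0.1 s.
4. lid 4 from the orange end is wiped shut (within 0.08 rad) (value of joint lid4 below 0.08 rad), for 0.1 s.
At the end, for the whole second after the job is handed in: All four lids are shut to within 0.08 rad (about 4 mm at the tab) and at rest, having been shut in turn from the orange end; the carrier stands level within 10 mm of where it was; both loose cups and the jar stand upright within 10 mm of where they were (value of joint each of lid1, lid2, lid3, lid4 below 0.08 rad and distance of each of carrier, cup_a, cup_b, jar from where it was at the start of the episode below 0.01 m and angle between carrier's own z axis and vertical below 0.05 rad and linear speed of carrier below 0.01 m/s and velocity of joint each of lid1, lid2, lid3, lid4 below 0.05 rad/s and angle between each of cup_a, cup_b, jar's own z axis and vertical below 0.1 rad); the robot touches nothing.
It fails at once if the carrier is lifted, tipped or shifted (more than 8 mm up, 0.1 rad or 10 mm) (height (world z) of carrier above 0.008 m or angle between carrier's own z axis and vertical above 0.1 rad or distance of carrier from where it was at the start of the episode above 0.01 m).
It fails at once if the fingers bear on the carrier or its lids with more than 30 N (contact force between the fingers and carrier above 30 N).
It fails at once if loose cup a is knocked over or moved more than 10 mm (distance of cup_a from where it was at the start of the episode above 0.01 m or angle between cup_a's own z axis and vertical above 0.3 rad).
It fails at once if loose cup b is knocked over or moved more than 10 mm (distance of cup_b from where it was at the start of the episode above 0.01 m or angle between cup_b's own z axis and vertical above 0.3 rad).
It fails at once if the jar is knocked over or moved more than 10 mm (distance of jar from where it was at the start of the episode above 0.01 m or angle between jar's own z axis and vertical above 0.3 rad).
It also fails if it takes over 42 s, if anything falls off the work surface, if the arm or the gripper's body presses on something with over 40 N, if the wrist force passes 120 N, or if a joint passes its speed limit or range.

## Robot

A 7-joint arm with a two-finger parallel gripper is mounted at the origin on the work surface. World frame = base frame: x ahead of the robot, y to its left, z up, the work surface at z = 0. Lengths are in m, angles in rad, forces in N, time in s.
With the tool pointing down it reaches from about 0.35 to 0.775 m from the base axis. Payload 3.1 kg.
Tool frame: the origin (TCP) lies at the very end of the fingers, on their centre line; the grasp point (between the pads) lies robot.grip_depth behind it (robot.grip_depth is the distance from the TCP to the grasp point, in m); y points along the fingers, x is the direction in which the jaws open and shut, and the axes are right-handed (so a half turn about y gives the same grasp; the last joint's range is limited). The gripper opens to 85 mm and grips with 20 to 120 N. Pads are 22 mm wide; open, the fingers measure 114 mm over their backs; the gripper's body (76 mm by 85 mm) begins 54 mm behind the grasp point. The pads swing forward as they close: fully open they stand 13 mm farther back than shut.
Start: joints at [1.122, 0.311, 0.014, 1.512, -0.004, 1.319, -0.027], TCP at [0.218, -0.505, 0.231] pointing down, gripper open.
Joint ranges: [-2.7, 2.7], [-0.3, 1.91], [-1.27, 1.3], [0.12, 2.57], [-1.44, 4.58], [0.2, 2.03], [-3.05, 3.05]. Speed limits (rad/s): [2.79, 2.79, 3.14, 3.14, 3.14, 3.14, 3.14].

## Interface

Orientations are given as a unit quaternion [x, y, z, w].
In Python, from rig import robot gives the robot as it stands.
- The arm moves only by the tool drive_tool, never from a script. Its argument "steps" is a list of rows, each an object of numbers: "tx", "ty", "tz": the shift along the world's x, y, z in m; "spin": the turn about the world's z in degrees. A call has 1 to 20 rows; each row is the pose to reach, as a shift and turn from the pose measured when the call began; what a row does not reach only later rows make up. A row lasts 1/10 s, in which the tool goes at most 50 mm and 8.59 degrees, less where a joint would pass 70% of its speed; a pose out of reach is approached as far as the arm can. A call with a gripper value outside its range is refused whole. "jaw" is the finger opening in m, from 0 to 0.0854, set as the call begins (left out, the last holds). The fingers move at their own pace and stop on an object; "squeeze" is the grip in N (left out, the last holds). Time passes only in rows, so rows that repeat a pose let the fingers close. It gives the time, the measured TCP pose, the force and the opening at its end, in the units of the state.
- robot.get_state(): the state, without advancing time (a new reading comes with each control period).
- robot.camera(name): name is "side" or "top"; returns a dict with "color" (384x512x3 uint8, red, green, blue), "K" (3x3 intrinsics, pixels), "k1" (the pictures are not rectified: a ray, as slopes to the right and down, at radius r is drawn at 1 + k1 r^2 times it, then the intrinsics apply), "position" and "attitude" of the camera in the world. Camera axes: x right, y down, z forward; pixel columns grow to the right and rows downward; lengths in m; the calibration is good to about 2 mm. A picture is of the moment at which its call begins. There is no depth.
- robot.job_done(): hands the job in, once; it reports no verdict.
The state is a dict: "time_s": time; "joint_pos": joint angles; "dq": joint speeds; "effort": joint torques, N m; "position": TCP position; "tcp_rot": TCP orientation; "force": force on the tool from outside, world axes, zero at the start; "ft_torque": the same for the moment, N m; "gripper_width": finger opening in m.
Only numpy, scipy, OpenCV 4.12 (cv2) and the standard library are available. Lean on these libraries where they do the work, as an engineer would, in place of code of your own. Each camera call takes 0.05 s, during which the arm holds its last target.

## Working session

There is one attempt and no reset: what is moved stays moved. The work goes in short steps, Python scripts to look and compute and a tool call to move; the robot and the scene stay as the last step left them, time stands still between calls to the robot, and variables do not carry over. Pictures are saved under pics/ and viewed, and the job is handed in when it is done.

Besides the shell and the picture viewer there is one more tool, called as name(argument=value, ...), one argument or row to a line, values as JSON. drive_tool: Moves the arm, as the interface text tells. Its arguments: {"type":"object","properties":{"steps":{"type":"array"},"jaw":{"type":"number"},"squeeze":{"type":"number"}},"required":["steps"]}

```bash
mkdir -p pics
python3 - <<'E'
from rig import robot
import cv2
s=robot.get_state();print(s, robot.grip_depth)
for n in("side","top"):
    c=robot.camera(n);cv2.imwrite(f"pics/{n}0.png",c["color"][:,:,::-1]);print(n,c["K"],c["k1"],c["position"],c["attitude"])
E
```

```text
{'time_s': 0.0, 'joint_pos': array([ 1.12230335,  0.31171085,  0.01395776,  1.51303472, -0.00443181,
        1.31917937, -0.02721189]), 'dq': array([ 8.21264001e-04,  1.39084597e-03,  1.87199429e-03, -6.73730568e-05,
       -2.50938146e-05,  9.91085620e-05,  4.77585761e-04]), 'effort': array([ 2.04147445e-04, -3.79915166e+01,  1.46264266e-01, -2.30589527e+01,
        1.23712909e-02,  1.36943822e-02,  3.65092617e-06]), 'position': array([ 0.2173726 , -0.50444601,  0.23023812]), 'tcp_rot': array([-0.59027724,  0.38935782, -0.3879779 ,  0.59113993]), 'force': array([ 0.1901246 , -0.13539883,  0.3073645 ]), 'ft_torque': array([0.00789143, 0.03073642, 0.01648797]), 'gripper_width': 0.08543256261715407} 0.0187
side [[372.03968333   0.         256.54147552]
 [  0.         372.03968333 191.43874694]
 [  0.           0.           1.        ]] -0.006749039971814338 [ 0.29293616 -0.28639033  0.57300126] [ 0.87458376 -0.33960099  0.13419887 -0.3190064 ]
top [[380.91690845   0.         259.7627516 ]
 [  0.         380.91690845 195.5025424 ]
 [  0.           0.           1.        ]] -0.11656771358049699 [0.49051872 0.04289568 0.81653039] [ 0.70799199 -0.70151622  0.05279956 -0.06192363]
```

```bash
ls .
```

```text
pics
```

View pics/side0.png

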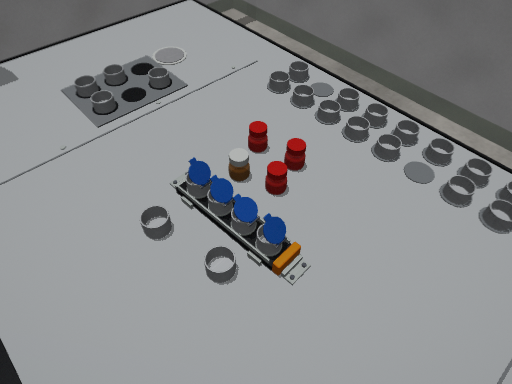

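View pics/top0.png

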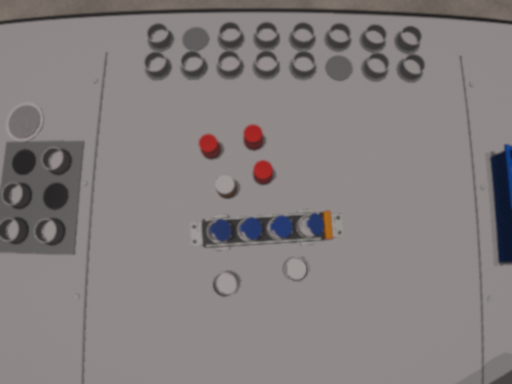

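```bash
cat > h.py <<'E'
import numpy as np, cv2
from scipy.spatial.transform import Rotation as R
from rig import robot
def ray(c,uv):
    K=c["K"]; d=np.array([(uv[0]-K[0,2])/K[0,0],(uv[1]-K[1,2])/K[1,1]]); u=d.copy()
    for _ in range(20): u=d/(1+c["k1"]*(u@u))
    return R.from_quat(c["attitude"]).apply([u[0],u[1],1.])
def onz(c,uv,z):
    r=ray(c,uv);p=np.array(c["position"]);return p+r*(z-p[2])/r[2]
def proj(c,P):
    q=R.from_quat(c["attitude"]).inv().apply(np.array(P)-c["position"]);u=q[:2]/q[2]
    u=u*(1+c["k1"]*(u@u));K=c["K"];return np.array([u[0]*K[0,0]+K[0,2],u[1]*K[1,1]+K[1,2]])
E
python3 - <<'E'
from h import *
s=robot.get_state();print(R.from_quat(s['tcp_rot']).as_matrix().round(3))
for n in("side","top"):
    c=robot.camera(n);im=c["color"];hsv=cv2.cvtColor(im,cv2.COLOR_RGB2HSV)
    m=cv2.inRange(hsv,(8,180,120),(22,255,255))
    k,l,st,ce=cv2.connectedComponentsWithStats(m)
    for i in range(1,k):
        if st[i,4]>40:
            pts=np.argwhere(l==i)[:,::-1].astype(np.float32);box=cv2.boxPoints(cv2.minAreaRect(pts))
            print(n,st[i],ce[i],onz(c,ce[i],.03).round(4),[onz(c,b,.03).round(4)[:2] for b in box])
    m=cv2.inRange(hsv,(105,150,60),(130,255,255));k,l,st,ce=cv2.connectedComponentsWithStats(m)
    for i in range(1,k):
        if st[i,4]>40: print(n,'blue',st[i],ce[i])
    x0,y0,x1,y1=(130,110,330,290) if n=="side" else (180,120,360,310)
    f=4 if n=="side" else 4
    a=im[y0:y1,x0:x1,::-1]
    a=cv2.resize(a,None,fx=f,fy=f,interpolation=cv2.INTER_CUBIC)[:600,:800]
    a=np.clip(a.astype(float)*1.5,0,255).astype(np.uint8) if n=="side" else a
    cv2.imwrite(f"pics/{n}1.png",a);print(a.shape)
    if n=="top":
        a=cv2.resize(im[200:300,185:350,::-1],None,fx=4.8,fy=4.8,interpolation=cv2.INTER_CUBIC);cv2.imwrite("pics/top1.png",a)
    else:
        a=cv2.resize(im[150:290,135:315,::-1],None,fx=4.2,fy=4.2,interpolation=cv2.INTER_CUBIC);cv2.imwrite("pics/side1.png",a)
E
```

```text
[[ 0.396 -0.001  0.918]
 [-0.918  0.002  0.396]
 [-0.002 -1.    -0.   ]]
side [273 242  28  26 275] [286.36       254.80727273] [ 0.5574 -0.0891  0.03  ] [array([ 0.53  , -0.0839]), array([ 0.5883, -0.0787]), array([ 0.5871, -0.094 ]), array([ 0.5295, -0.0984])]
side blue [188 158  45  46 921] [210.20738328 181.01628664]
side blue [233 194  25  29 514] [244.87159533 208.5233463 ]
side blue [263 214  23  31 524] [273.85687023 229.21374046]
(600, 800, 3)
top [324 212   8  26 156] [327.24358974 224.70512821] [ 0.5592 -0.0866  0.03  ] [array([ 0.5853, -0.0786]), array([ 0.5865, -0.0911]), array([ 0.5339, -0.0946]), array([ 0.5328, -0.0822])]
top blue [505 145   7  65 288] [508.83333333 170.79166667]
top blue [309 215  13  19 179] [315.5027933  223.87709497]
top blue [272 217  19  20 271] [281.93726937 226.17712177]
top blue [241 219  20  19 255] [251.70196078 227.87843137]
top blue [212 221  17  18 198] [221.31818182 229.51515152]
(600, 720, 3)
```

View pics/side1.png

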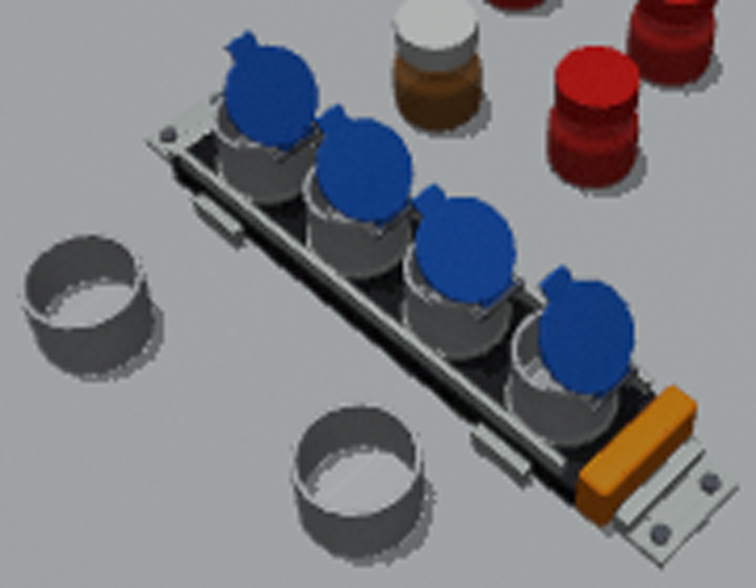

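View pics/top1.png

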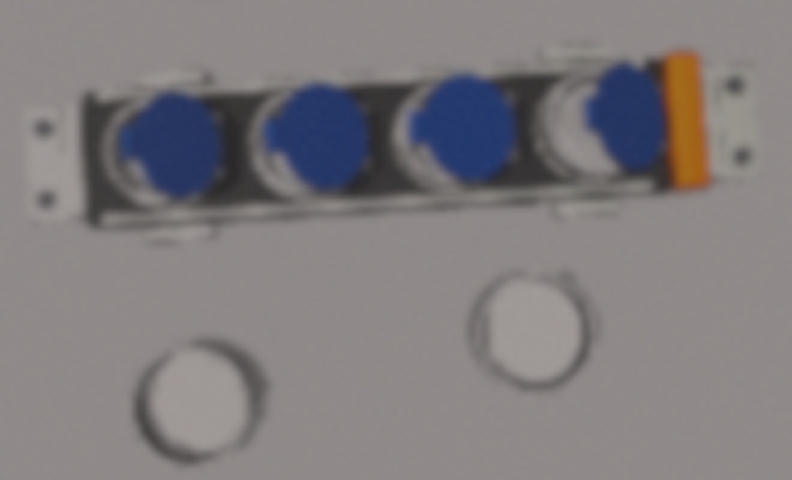

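Run:
```python
from h import *
t=robot.camera("top");s=robot.camera("side")
far=onz(t,(204,233.1),.014);print('far',far, onz(t,(203.8,219.8),.014),onz(t,(204.2,246.5),.014))
orr=np.array([.5583,-.0878]); 
# block centre approx y=-142+~7
d=far[:2]-orr;print(np.linalg.norm(d),np.degrees(np.arctan2(-d[0],d[1])))
yaw=np.arctan2(-d[0],d[1]);ya=d/np.linalg.norm(d);xa=np.array([ya[1],-ya[0]])
o=far[:2]-.130*ya;print('origin',o,ya)
W=lambda x,y,z:np.r_[o+x*xa+y*ya,z]
for n,c,(x0,y0,x1,y1),f in(("side",s,(135,150,315,290),4.2),("top",t,(185,200,350,300),4.8)):
    a=cv2.resize(c["color"][y0:y1,x0:x1,::-1],None,fx=f,fy=f,interpolation=cv2.INTER_CUBIC)
    def P(x,y,z): u=proj(c,W(x,y,z));return tuple(int(v) for v in ((u+.5-[x0,y0])*f))
    def poly(pts,col): cv2.polylines(a,[np.array([P(*p) for p in pts])],True,col,1)
    poly([(-.03,-.142,.014),(.03,-.142,.014),(.03,.13,.014),(-.03,.13,.014)],(0,255,0))
    poly([(-.03,-.142,.03),(.03,-.142,.03),(.03,-.128,.03),(-.03,-.128,.03)],(0,255,255))
    th=np.linspace(0,6.28,40)
    for y in(-.093,-.031,.031,.093): poly([(.022*np.cos(q),y+.022*np.sin(q),.05) for q in th],(255,0,255))
    for y in(-.118,-.056,.006,.068): poly([(-.012,y,.049),(.012,y,.049)],(0,0,255))
    cv2.imwrite(f"pics/{n}2.png",a)
# loose things
for nm,uv in(("cupR",(296,268)),("cupL",(226.5,283.5))): print(nm,onz(t,uv,.018))
print('jar',onz(t,(226,185),.058))
```

```text
far [0.5405403  0.17094227 0.014     ] [0.56873867 0.17224881 0.014     ] [0.51238322 0.16967585 0.014     ]
0.2593510583312536 3.9265422819500433
origin [0.54944237 0.04124743] [-0.06847746  0.99765266]
cupR [ 0.46998423 -0.0226039   0.018     ]
cupL [0.43677637 0.12067014 0.018     ]
jar [0.63583434 0.12216445 0.058     ]
```

View pics/side2.png

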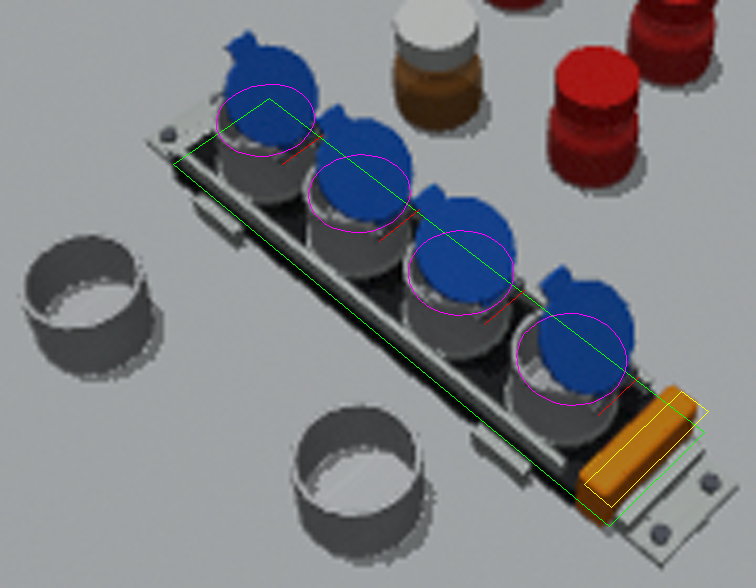

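View pics/top2.png

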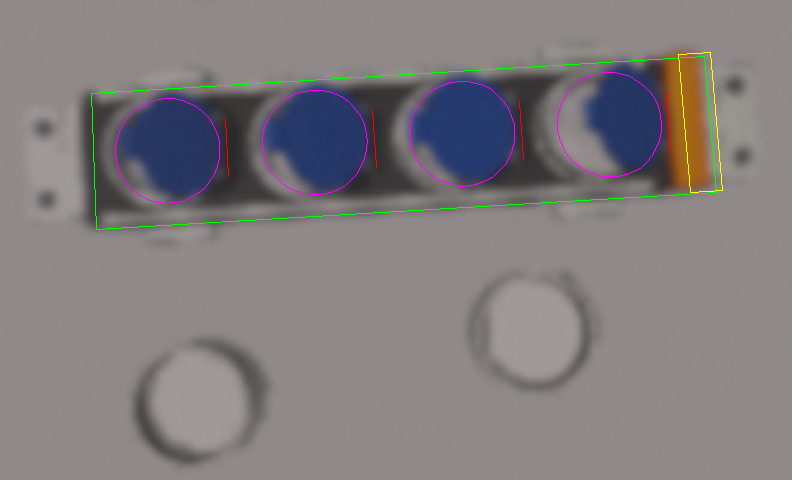

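drive_tool(
  steps=[
    {"tx": 0.034, "ty": 0.038, "spin": -3},
    {"tx": 0.068, "ty": 0.076, "spin": -6},
    {"tx": 0.102, "ty": 0.114, "spin": -9},
    {"tx": 0.137, "ty": 0.152, "spin": -12},
    {"tx": 0.172, "ty": 0.19, "spin": -15},
    {"tx": 0.206, "ty": 0.228, "spin": -18},
    {"tx": 0.24, "ty": 0.268, "spin": -19.4},
    {"tx": 0.275, "ty": 0.307, "spin": -19.4},
    {"tx": 0.31, "ty": 0.346, "spin": -19.4},
    {"tx": 0.343, "ty": 0.384, "spin": -19.4},
    {"tx": 0.343, "ty": 0.384, "spin": -19.4},
    {"tx": 0.343, "ty": 0.384, "spin": -19.4, "tz": -0.05},
    {"tx": 0.343, "ty": 0.384, "spin": -19.4, "tz": -0.1},
    {"tx": 0.343, "ty": 0.384, "spin": -19.4, "tz": -0.13},
    {"tx": 0.343, "ty": 0.384, "spin": -19.4, "tz": -0.13},
    {"tx": 0.343, "ty": 0.384, "spin": -19.4, "tz": -0.13},
  ],
  jaw=0,
  squeeze=20,
)

```text
schema error: expected keys tx, ty, tz, spin
```

drive_tool(
  steps=[
    {"tx": 0.034, "ty": 0.038, "tz": 0, "spin": -3},
    {"tx": 0.068, "ty": 0.076, "tz": 0, "spin": -6},
    {"tx": 0.102, "ty": 0.114, "tz": 0, "spin": -9},
    {"tx": 0.137, "ty": 0.152, "tz": 0, "spin": -12},
    {"tx": 0.172, "ty": 0.19, "tz": 0, "spin": -15},
    {"tx": 0.206, "ty": 0.228, "tz": 0, "spin": -18},
    {"tx": 0.24, "ty": 0.268, "tz": 0, "spin": -19.4},
    {"tx": 0.275, "ty": 0.307, "tz": 0, "spin": -19.4},
    {"tx": 0.31, "ty": 0.346, "tz": 0, "spin": -19.4},
    {"tx": 0.343, "ty": 0.384, "tz": 0, "spin": -19.4},
    {"tx": 0.343, "ty": 0.384, "tz": 0, "spin": -19.4},
    {"tx": 0.343, "ty": 0.384, "tz": -0.05, "spin": -19.4},
    {"tx": 0.343, "ty": 0.384, "tz": -0.1, "spin": -19.4},
    {"tx": 0.343, "ty": 0.384, "tz": -0.13, "spin": -19.4},
    {"tx": 0.343, "ty": 0.384, "tz": -0.13, "spin": -19.4},
    {"tx": 0.343, "ty": 0.384, "tz": -0.13, "spin": -19.4},
  ],
  jaw=0,
  squeeze=20,
)

```text
time_s: 1.9
position: [0.5607, -0.1214, 0.1014]
tcp_rot: [-0.516, 0.483, -0.483, 0.517]
force: [0.3, 0.2, 0.1]
gripper_width: 0.0
```

Run:
```python
from h import *
s=robot.get_state();p=s['position'];M=R.from_quat(s['tcp_rot']).as_matrix();print(s['time_s'],p,M.round(3))
for n in("side","top"):
    c=robot.camera(n);u=proj(c,p);x0=int(u[0])-80;y0=int(u[1])-70
    x0=max(0,x0);y0=max(0,y0)
    a=cv2.resize(c["color"][y0:y0+140,x0:x0+180,::-1],None,fx=4.2,fy=4.2,interpolation=cv2.INTER_CUBIC)
    cv2.circle(a,tuple(int(v) for v in (u+.5-[x0,y0])*4.2),3,(0,255,0),1);cv2.imwrite(f"pics/{n}3.png",a);print(u)
```

```text
1.9 [ 0.56073989 -0.12137308  0.10140681] [[ 0.068 -0.     0.998]
 [-0.998  0.001  0.068]
 [-0.001 -1.     0.   ]]
[307.14184894 242.63949385]
[351.60879312 220.7420955 ]
```

View pics/side3.png

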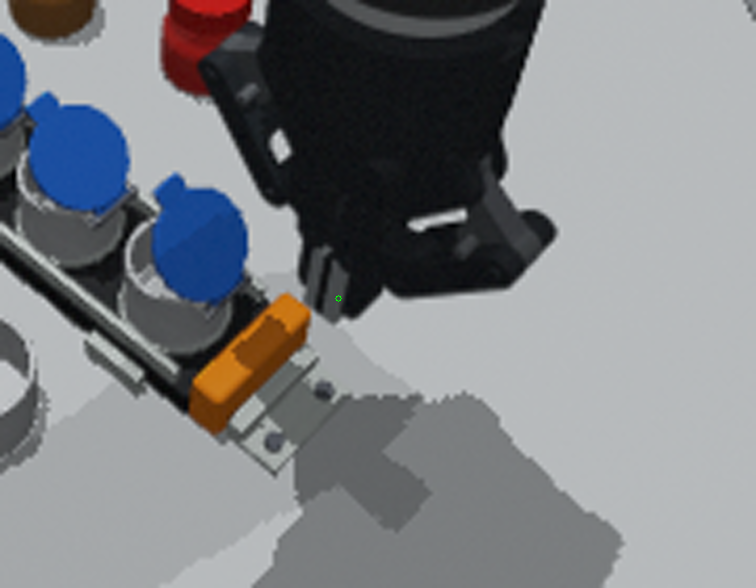

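View pics/top3.png

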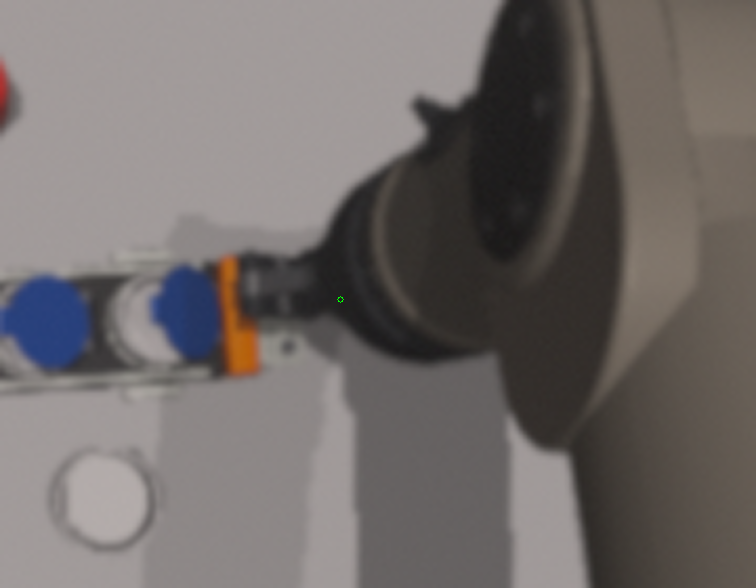

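```bash
python3 -c "
from rig import robot
print(robot.get_state()['joint_pos'].round(2))"
```

```text
[ 0.35  0.47 -0.23  1.62  0.12  1.06 -1.42]
```

drive_tool(
  steps=[
    {"tx": 0, "ty": 0, "tz": 0, "spin": 8.2},
    {"tx": 0, "ty": 0, "tz": 0, "spin": 16.4},
    {"tx": 0, "ty": 0, "tz": 0, "spin": 24.6},
    {"tx": 0, "ty": 0, "tz": 0, "spin": 32.8},
    {"tx": 0, "ty": 0, "tz": 0, "spin": 41},
    {"tx": 0, "ty": 0, "tz": 0, "spin": 49.2},
    {"tx": 0, "ty": 0, "tz": 0, "spin": 57.4},
    {"tx": 0, "ty": 0, "tz": 0, "spin": 65.6},
    {"tx": 0, "ty": 0, "tz": 0, "spin": 73.8},
    {"tx": 0, "ty": 0, "tz": 0, "spin": 82},
    {"tx": 0, "ty": 0, "tz": 0, "spin": 90},
    {"tx": 0, "ty": 0, "tz": -0.02, "spin": 90},
    {"tx": 0, "ty": 0, "tz": -0.04, "spin": 90},
    {"tx": 0, "ty": 0, "tz": -0.0452, "spin": 90},
    {"tx": 0, "ty": 0, "tz": -0.0452, "spin": 90},
    {"tx": 0, "ty": 0, "tz": -0.0452, "spin": 90},
  ],
)

```text
time_s: 3.6
position: [0.5641, -0.1218, 0.0602]
tcp_rot: [-0.705, -0.025, 0.023, 0.708]
force: [1.0, -0.4, -0.1]
gripper_width: -0.0001
```

drive_tool(
  steps=[
    {"tx": -0.0034, "ty": 0, "tz": -0.004, "spin": 0},
    {"tx": -0.0034, "ty": 0, "tz": -0.004, "spin": 0},
    {"tx": -0.0034, "ty": 0, "tz": -0.004, "spin": 0},
  ],
)

```text
time_s: 3.9
position: [0.5608, -0.1218, 0.0567]
tcp_rot: [-0.705, -0.025, 0.022, 0.708]
force: [-0.1, -0.6, -0.5]
gripper_width: 0.0004
```

Run:
```python
from h import *
s=robot.get_state();p=s['position'];M=R.from_quat(s['tcp_rot']).as_matrix();print(s['time_s'],p,M.round(3))
for n in("side",):
    c=robot.camera(n);u=proj(c,p);x0=int(u[0])-100;y0=int(u[1])-70
    a=cv2.resize(c["color"][y0:y0+140,x0:x0+180,::-1],None,fx=4.2,fy=4.2,interpolation=cv2.INTER_CUBIC)
    cv2.circle(a,tuple(int(v) for v in (u+.5-[x0,y0])*4.2),3,(0,255,0),1);cv2.imwrite(f"pics/{n}4.png",a);print(u)
```

```text
3.9 [ 0.56083031 -0.12184855  0.05667341] [[ 0.998  0.004 -0.067]
 [ 0.067  0.004  0.998]
 [ 0.004 -1.     0.004]]
[303.97451917 258.13492972]
```

View pics/side4.png

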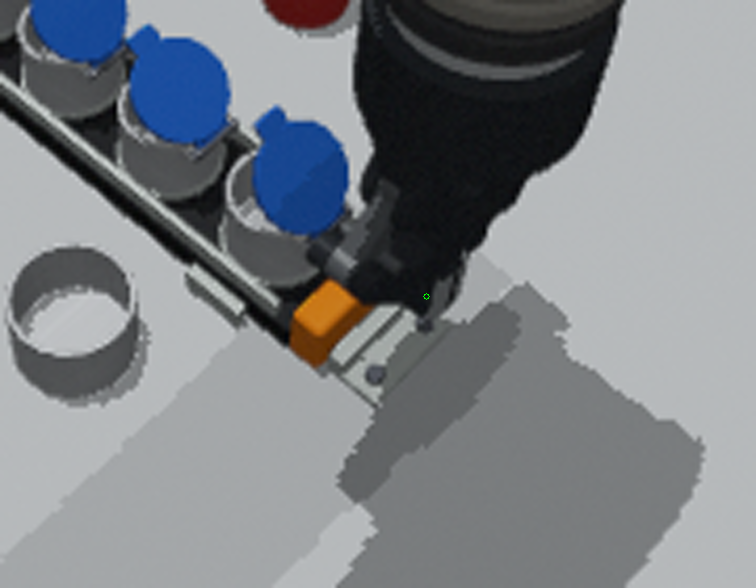

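drive_tool(
  steps=[
    {"tx": -0.0003, "ty": 0.005, "tz": -0.001, "spin": 0},
    {"tx": -0.0007, "ty": 0.01, "tz": -0.001, "spin": 0},
    {"tx": -0.001, "ty": 0.015, "tz": -0.001, "spin": 0},
    {"tx": -0.0014, "ty": 0.02, "tz": -0.001, "spin": 0},
    {"tx": -0.0017, "ty": 0.025, "tz": -0.001, "spin": 0},
    {"tx": -0.002, "ty": 0.03, "tz": -0.001, "spin": 0},
    {"tx": -0.0024, "ty": 0.035, "tz": -0.001, "spin": 0},
    {"tx": -0.0027, "ty": 0.04, "tz": -0.001, "spin": 0},
    {"tx": -0.003, "ty": 0.045, "tz": -0.001, "spin": 0},
    {"tx": -0.0034, "ty": 0.05, "tz": -0.001, "spin": 0},
    {"tx": -0.0037, "ty": 0.055, "tz": -0.001, "spin": 0},
    {"tx": -0.0041, "ty": 0.06, "tz": -0.001, "spin": 0},
  ],
)

```text
time_s: 5.15
position: [0.5567, -0.0613, 0.0556]
tcp_rot: [-0.705, -0.025, 0.022, 0.708]
force: [0.1, 0.1, 0.1]
gripper_width: -0.0003
```

Run:
```python
from h import *
s=robot.get_state();p=s['position'];print(s['time_s'],p,s['force'])
for n in("side",):
    c=robot.camera(n);u=proj(c,p);x0=int(u[0])-100;y0=int(u[1])-70
    a=cv2.resize(c["color"][y0:y0+140,x0:x0+180,::-1],None,fx=4.2,fy=4.2,interpolation=cv2.INTER_CUBIC)
    cv2.circle(a,tuple(int(v) for v in (u+.5-[x0,y0])*4.2),3,(0,255,0),1);cv2.imwrite(f"pics/{n}5.png",a);print(u)
```

```text
5.15 [ 0.55674153 -0.0612624   0.05557396] [0.0802648  0.06622342 0.05912567]
[275.27240409 236.23912583]
```

View pics/side5.png

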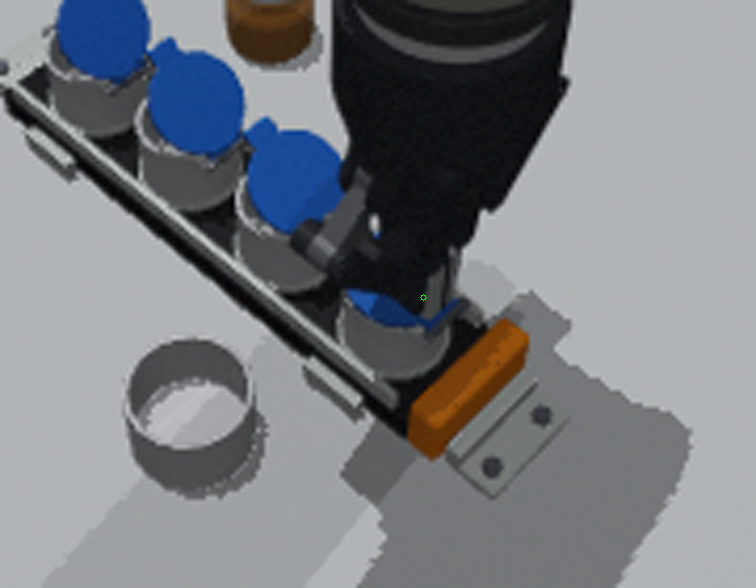

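drive_tool(
  steps=[
    {"tx": -0.0004, "ty": 0.006, "tz": 0, "spin": 0},
    {"tx": -0.0008, "ty": 0.012, "tz": 0, "spin": 0},
    {"tx": -0.0012, "ty": 0.018, "tz": 0, "spin": 0},
    {"tx": -0.0016, "ty": 0.024, "tz": 0, "spin": 0},
    {"tx": -0.002, "ty": 0.03, "tz": 0, "spin": 0},
    {"tx": -0.0025, "ty": 0.036, "tz": 0, "spin": 0},
    {"tx": -0.0029, "ty": 0.042, "tz": 0, "spin": 0},
    {"tx": -0.0033, "ty": 0.048, "tz": 0, "spin": 0},
    {"tx": -0.0037, "ty": 0.054, "tz": 0, "spin": 0},
    {"tx": -0.0041, "ty": 0.06, "tz": 0, "spin": 0},
  ],
)

```text
time_s: 6.2
position: [0.5525, 0.0007, 0.0557]
tcp_rot: [-0.705, -0.026, 0.023, 0.709]
force: [0.3, -0.8, 0.4]
gripper_width: -0.0
```

Run:
```python
from h import *
s=robot.get_state();p=s['position'];print(s['time_s'],p,s['force'])
for n in("side",):
    c=robot.camera(n);u=proj(c,p);x0=int(u[0])-90;y0=int(u[1])-70
    a=cv2.resize(c["color"][y0:y0+140,x0:x0+180,::-1],None,fx=4.2,fy=4.2,interpolation=cv2.INTER_CUBIC)
    cv2.imwrite(f"pics/{n}6.png",a);print(u)
```

```text
6.2 [0.55251424 0.00074195 0.05566469] [ 0.31207104 -0.80166726  0.4310396 ]
[248.3820721  215.32782906]
```

View pics/side6.png

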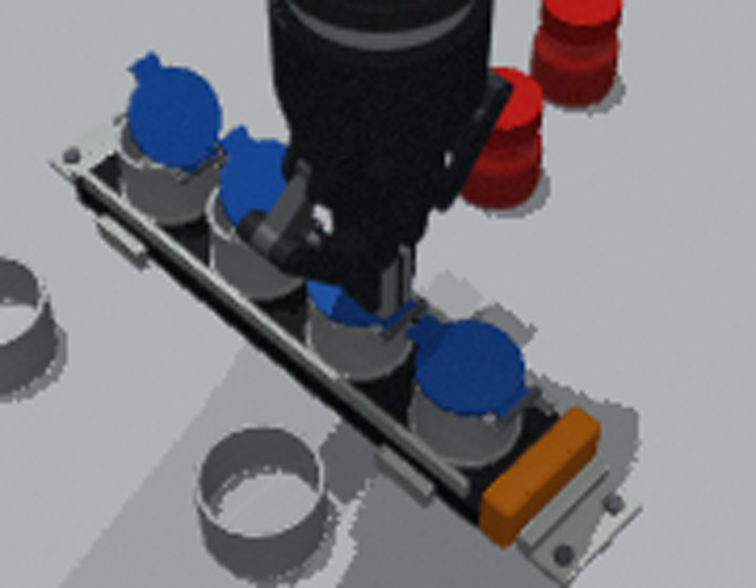

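Lid 1 (zoom ≈ (470,365)) lies flat on its rim and lid 2 is being pressed down. The forces are under 1 N, so I carry on.

drive_tool(
  steps=[
    {"tx": -0.0004, "ty": 0.006, "tz": 0, "spin": 0},
    {"tx": -0.0008, "ty": 0.012, "tz": 0, "spin": 0},
    {"tx": -0.0012, "ty": 0.018, "tz": 0, "spin": 0},
    {"tx": -0.0016, "ty": 0.024, "tz": 0, "spin": 0},
    {"tx": -0.002, "ty": 0.03, "tz": 0, "spin": 0},
    {"tx": -0.0025, "ty": 0.036, "tz": 0, "spin": 0},
    {"tx": -0.0029, "ty": 0.042, "tz": 0, "spin": 0},
    {"tx": -0.0033, "ty": 0.048, "tz": 0, "spin": 0},
    {"tx": -0.0037, "ty": 0.054, "tz": 0, "spin": 0},
    {"tx": -0.0041, "ty": 0.06, "tz": 0, "spin": 0},
  ],
)

```text
time_s: 7.25
position: [0.5482, 0.063, 0.0558]
tcp_rot: [-0.704, -0.027, 0.024, 0.709]
force: [-0.4, 0.7, 0.3]
gripper_width: -0.0001
```

drive_tool(
  steps=[
    {"tx": -0.0004, "ty": 0.006, "tz": 0, "spin": 0},
    {"tx": -0.0008, "ty": 0.012, "tz": 0, "spin": 0},
    {"tx": -0.0012, "ty": 0.018, "tz": 0, "spin": 0},
    {"tx": -0.0016, "ty": 0.024, "tz": 0, "spin": 0},
    {"tx": -0.002, "ty": 0.03, "tz": 0, "spin": 0},
    {"tx": -0.0025, "ty": 0.036, "tz": 0, "spin": 0},
    {"tx": -0.0029, "ty": 0.042, "tz": 0, "spin": 0},
    {"tx": -0.0033, "ty": 0.048, "tz": 0, "spin": 0},
    {"tx": -0.0037, "ty": 0.054, "tz": 0, "spin": 0},
    {"tx": -0.0041, "ty": 0.06, "tz": 0, "spin": 0},
  ],
)

```text
time_s: 8.25
position: [0.5441, 0.1237, 0.0558]
tcp_rot: [-0.704, -0.027, 0.024, 0.709]
force: [-0.2, 0.7, -0.1]
gripper_width: 0.0
```

drive_tool(
  steps=[
    {"tx": -0.0004, "ty": 0.006, "tz": 0, "spin": 0},
    {"tx": -0.0008, "ty": 0.012, "tz": 0, "spin": 0},
    {"tx": -0.0012, "ty": 0.018, "tz": 0, "spin": 0},
    {"tx": -0.0016, "ty": 0.024, "tz": 0, "spin": 0},
    {"tx": -0.002, "ty": 0.03, "tz": 0, "spin": 0},
    {"tx": -0.0025, "ty": 0.036, "tz": 0, "spin": 0},
    {"tx": -0.0029, "ty": 0.042, "tz": 0, "spin": 0},
    {"tx": -0.0033, "ty": 0.048, "tz": 0, "spin": 0},
    {"tx": -0.0037, "ty": 0.054, "tz": 0, "spin": 0},
    {"tx": -0.0041, "ty": 0.06, "tz": 0, "spin": 0},
    {"tx": -0.0045, "ty": 0.066, "tz": 0, "spin": 0},
    {"tx": -0.0045, "ty": 0.07, "tz": 0, "spin": 0},
    {"tx": -0.0045, "ty": 0.07, "tz": 0, "spin": 0},
    {"tx": -0.0045, "ty": 0.07, "tz": 0.03, "spin": 0},
    {"tx": -0.0045, "ty": 0.07, "tz": 0.07, "spin": 0},
    {"tx": -0.0045, "ty": 0.1, "tz": 0.11, "spin": 0},
    {"tx": -0.0045, "ty": 0.14, "tz": 0.14, "spin": 0},
    {"tx": -0.0045, "ty": 0.17, "tz": 0.15, "spin": 0},
    {"tx": -0.0045, "ty": 0.18, "tz": 0.15, "spin": 0},
    {"tx": -0.0045, "ty": 0.18, "tz": 0.15, "spin": 0},
  ],
)

```text
time_s: 10.25
position: [0.5387, 0.3053, 0.2055]
tcp_rot: [-0.704, -0.027, 0.025, 0.709]
force: [-0.3, -0.8, 0.2]
gripper_width: 0.0002
```

Run:
```python
from h import *
s=robot.get_state();print(s['time_s'],s['position'],s['force'])
o=np.array([.5492,.044]);ya=np.array([-.0685,.9977]);xa=np.array([ya[1],-ya[0]])
W=lambda x,y,z:np.r_[o+x*xa+y*ya,z]
for n,(x0,y0,x1,y1),f in(("side",(135,150,315,290),4.2),("top",(185,200,350,300),4.8)):
    c=robot.camera(n)
    a=cv2.resize(c["color"][y0:y1,x0:x1,::-1],None,fx=f,fy=f,interpolation=cv2.INTER_CUBIC)
    def P(x,y,z): u=proj(c,W(x,y,z));return tuple(int(v) for v in ((u+.5-[x0,y0])*f))
    for y in(-.063,-.001,.061,.123):
        cv2.circle(a,P(0,y,.054),3,(0,255,0),1)
        cv2.circle(a,P(0,y,.0585),3,(0,0,255),1)
    cv2.imwrite(f"pics/{n}7.png",a)
```

```text
10.25 [0.53865383 0.30527074 0.2054669 ] [-0.31222392 -0.75696772  0.17376227]
```

View pics/side7.png

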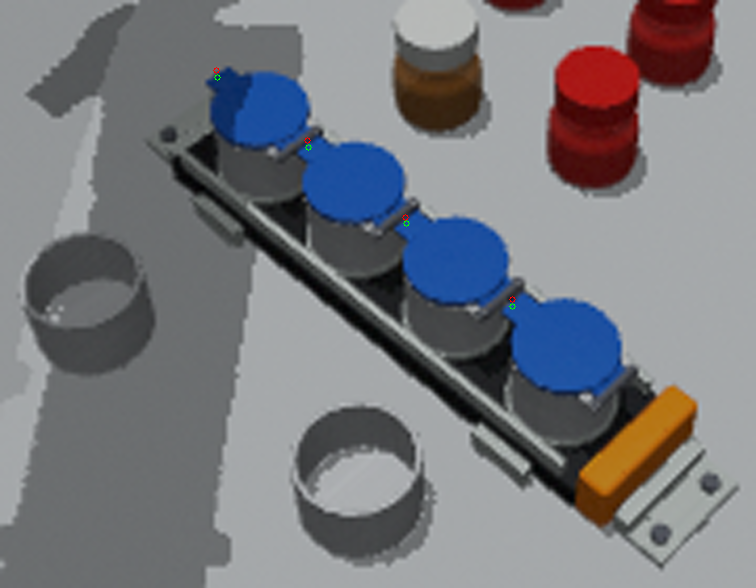

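View pics/top7.png

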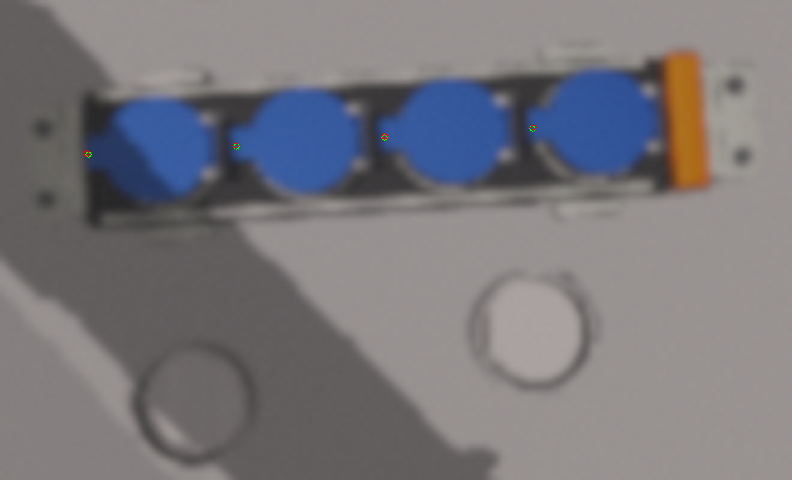

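Run:
```python
from h import *
C={n:robot.camera(n) for n in("side","top")}
L={}
for n,c in C.items():
    hsv=cv2.cvtColor(c["color"],cv2.COLOR_RGB2HSV);m=cv2.inRange(hsv,(103,140,30),(130,255,255))
    m=cv2.morphologyEx(m,cv2.MORPH_OPEN,cv2.getStructuringElement(cv2.MORPH_ELLIPSE,(9,9)))  # drop tabs
    k,l,st,ce=cv2.connectedComponentsWithStats(m);r=[]
    for i in range(1,k):
        if 80<st[i,4]<1500 and ce[i][0]<400:
            q=max(cv2.findContours((l==i).astype(np.uint8),0,1)[0],key=len);r.append(cv2.fitEllipse(q)[0])
    L[n]=sorted(r,key=lambda e:-e[0]);print(n,[np.round(e,1) for e in L[n]])
for a,b in zip(L["side"],L["top"]):
    d1=ray(C["side"],a);d2=ray(C["top"],b);p1=np.array(C["side"]["position"]);p2=np.array(C["top"]["position"])
    d1/=np.linalg.norm(d1);d2/=np.linalg.norm(d2)
    t=np.linalg.lstsq(np.c_[d1,-d2],p2-p1,rcond=None)[0];x=p1+t[0]*d1;y=p2+t[1]*d2
    print(((x+y)/2).round(4),np.linalg.norm(x-y).round(4))
```

```text
side [array([269.1, 231.9]), array([243. , 211.8]), array([218.6, 193. ]), array([196. , 175.7])]
top [array([309.5, 224.6]), array([278.6, 226.5]), array([247.4, 228.5]), array([217.1, 230.3])]
[ 0.5569 -0.0469  0.0525] 0.0007
[0.5529 0.0151 0.0515] 0.0003
[0.5485 0.0777 0.0512] 0.0002
[0.5436 0.1389 0.0523] 0.001
```

```bash
python3 -c "
from rig import robot
print(robot.job_done())"
```

```text
the job is handed in; nothing more can be done
None
```

I closed the gripper, turned the jaws across the row, and ran the fingertips once along it from the orange end at about 55.7 mm. All four lids were wiped down in turn. I then lifted clear and handed the job in at about 10.3 s, with no verdict reported.

**Lids:** In the last pictures all four look flat on their rims. Triangulating the disc centres from the two cameras gave heights of 51 to 52.5 mm. That is about 2 mm below the nominal 54 mm top and within the calibration error, so they read as shut. That check cannot resolve less than about 0.08 rad. From the wiping height I would expect about 0.03 rad left at each lid.

**Forces:** The wrist force was under 1 N at the end of each wiping move. I had no reading during the moves.

**Other objects:** The carrier, both loose cups and the jar look unmoved by eye between the first and last pictures. I did not measure their final positions.

**Disagreement:** My first carrier position was about 3 mm off along the row when drawn over the pictures, so I corrected it before moving.

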